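# Level the gel-casting table under a pressed spirit level

## Task

Fold both flaps of the small carton back past upright, take out the yellow spirit level and lay it on the white plate of the levelling table, between the two black lines. The plate floats on springs and only its position when pressed down counts: turn the black knob of the levelling foot so that, with the level pressed firmly down onto the plate from above, the bubble stands centred between the two black rings. Finish still pressing on the level (a steady 5 to 20 N or so) with the bubble centred, and leave the cup, the dish and the bottle beside the work alone.

Things in the scene. Friction and masses are not known exactly. Their poses are not given: they have to be found in the camera images.
- carton: Open-topped cardboard carton fixed on the bench, 176 (x) x 104 (y) x 46 mm, walls and floor 3 mm. Origin: centre of its underside; z up. Two flaps, 172 x 37 x 3 mm, are hinged on the tops of the long walls (y = +-50.5, z = 46 mm); they start part open, leaving a gap of at least 35 mm between their edges along the middle. The spirit level lies inside on the floor, along x.
- flap_left (a joint): Angle (rad) of the flap on the carton's +y wall: 0 flat over the carton, 1.57 upright, up to 2.6 folded outwards; starts at 0.5 to 0.9. Light hinge friction keeps it where it is left. Carry its edge up and outwards round the hinge: a flat sideways push on the edge can jam it.
- flap_right (a joint): Angle (rad) of the flap on the carton's -y wall, same meaning.
- spirit_level: Loose yellow bar spirit level, black ends, 150 (x) x 28 x 28 mm, 0.14 to 0.19 kg. Origin: centre of its underside; z up. Within 38 mm of the middle its top has a recess with a green vial and white bubble; the solid ends carry dark thumb pads, 56 mm from the middle, to press on. Grip it across its width at the middle.
- bubble (a joint): Position (m) of the 16 mm long bubble along the level's own x axis: 0 is centred between the two black rings, which leave it 3 mm on either side; limits -0.026 and +0.026. It runs to the higher end, 0.6 m per rad of tilt, and settles within about 1 s.
- levelling_table: Levelling table fixed on the bench: grey base 290 (x) x 120 x 12 mm, x = -185 to +105 mm. Origin on the bench under the middle of the white plate; x points from the foot to the hinge, z up. The plate is hinged about y at x = +100, z = 28 mm. Pressed down, the plate starts low at the foot end.
- plate_mark (a point): Middle of the white plate's top (178 x 110 mm, about 41 mm above the bench), where the level's middle belongs, along the table's x, between two black lines 36 mm apart. Site axes = table axes. About 3 N down here, less nearer the foot, seats the plate on a hard stop.
- plate (a joint): How far (rad) the springs lift the white plate's foot end off its seat: 0.02 floating free, 0 pressed down and seated (down to -0.003 under a hard push). Floating, the bubble reads about 13.5 mm nearer to the foot than under a 10 N press; pressing harder shifts it some 0.1 mm per N towards the hinge.
- foot_knob: Black knob of the levelling foot, at x = -150, y = 0 of the table. Origin on its upright axis, 60 mm above the bench; it does not rise. Its grip is a bar 49 mm along its own x, 14 mm thick (y), 6 to 38 mm above the origin. Clockwise from above raises the foot end: 15 mm of bubble per rad; 0.6 to 1.2 rad needed at first. Stiff (0.15 Nm), stays put.
- specimen_cup: Bystander: white specimen cup with blue lid, 63 x 63 x 64 mm, origin under its centre.
- petri_dish: Bystander: petri dish with dark red filling, 95 x 95 x 16 mm, origin under its centre.
- stain_bottle: Bystander: brown dropper bottle with black top, 40 x 40 x 99 mm, origin under its centre.
There are look-alikes about, which are no part of the job. Of the things that look like the spirit_level, take the one that is farthest from the robot's base at the start.

How it is judged:
By the outcome, as a careful person would: the job done as asked, in the order asked, and still so for the second after the job is handed in, while the arm keeps its last pose, push and grip.
It also fails if it takes over 72 s, if anything falls off the work surface, if the arm or the gripper's body presses on something with over 40 N, if the wrist force passes 120 N, or if a joint passes its speed limit or range.

## Robot

A 6-joint arm with a two-finger parallel gripper is mounted at the origin on a cart in front of the work surface, level with it; the furniture and walls round the work are solid. World frame = base frame: x ahead of the robot, y to its left, z up, the work surface at z = 0. Lengths are in m, angles in rad, forces in N, time in s.
With the tool pointing down it reaches from about 0.35 to 0.975 m from the base axis. Payload 4.9 kg.
Tool frame: the origin (TCP) lies at the very end of the fingers, on their centre line; the grasp point (between the pads) lies 19 mm behind it; z points along the fingers, y is the line along which they close (so a half turn about z gives the same grasp; the last joint's range is limited). The gripper opens to 85 mm and grips with 20 to 120 N. Pads are 22 mm wide; open, the fingers measure 114 mm over their backs; the gripper's body (76 mm by 85 mm) begins 54 mm behind the grasp point. The pads swing forward as they close: fully open they stand 13 mm farther back than shut.
Start: joints at [1.098, 0.053, 1.613, -0, 1.476, -0.119], TCP at [0.217, 0.586, 0.231] pointing down, gripper open.
Joint ranges: [-3.01, 3.01], [-1.01, 2.22], [0.06, 2.58], [-1.02, 4.17], [0.09, 2.62], [-3.14, 3.14]. Speed limits (rad/s): [2.57, 2.57, 3.14, 3.14, 3.14, 3.14].

## Interface

Orientations are given as a rotation vector (axis times angle).
In Python, from station import get_obs, get_image, finish_job gives the robot as it stands. The module is installed in compiled form; this text tells all that it offers.
- The arm moves only by the tool carry_out, never from a script. Its argument "rows" is a list of rows, each a list of 7 numbers: the turn, a rotation vector about the tool's x, y, z as a fraction of full scale, then the shift along the tool's x, y, z as a fraction of full scale, then the closure, from -1 (fully open) to 1 (shut). A call has 1 to 5 rows; each row is the pose to reach, as a shift and turn from the pose commanded when the call began, along the tool's axes at that moment, turning the shorter way round; what a row does not reach only later rows make up. Full scale, the value 1, is 300 mm for a shift and pi rad for a turn. A row lasts 1/10 s, in which the tool goes at most 50 mm and 8.59 degrees, less where a joint would pass 70% of its speed; a pose out of reach is approached as far as the arm can. A call with a number of a shift or a turn outside -1 to 1 is refused whole. A call with a gripper value outside its range is refused whole. The fingers move at their own pace and stop on an object; "force" is the grip in N (left out, the last holds). Time passes only in rows, so rows that repeat a pose let the fingers close. It gives the time, the measured TCP pose, the force, the opening and the grip force at its end, in the units of the state.
- get_obs(): the state, without advancing time (a new reading comes with each control period).
- get_image(name): name is "side" or "top"; returns a dict with "img" (480x640x3 uint8, blue, green, red), "mtx" (3x3 intrinsics, pixels), "D" ([k1, k2, p1, p2, k3] as OpenCV has them; the pictures are not rectified), "R" (3x3) and "t" (3): a world point X has camera coordinates R X + t. Camera axes: x right, y down, z forward; pixel columns grow to the right and rows downward; lengths in m; the calibration is good to about 2 mm. A picture is of the moment at which its call begins. There is no depth.
- finish_job(): hands the job in; it is judged then, once.
The state is a dict: "t": time; "q": joint angles; "dq": joint speeds; "effort": joint torques, N m; "tool_pos": TCP position; "tool_rot": TCP orientation; "contact_force": force on the tool from outside, world axes, zero at the start; "wrist_torque": the same for the moment, N m; "opening": finger opening in m; "grip_force": force on a finger pad.
Only numpy, scipy, OpenCV 4.12 (cv2) and the standard library are available. Lean on these libraries where they do the work, as an engineer would, in place of code of your own. Each camera call takes 0.05 s, during which the arm holds its last target. There are 200 camera calls.

## Working session

There is one attempt and no reset: what is moved stays moved. The work goes in short steps, Python scripts to look and compute and a tool call to move; the robot and the scene stay as the last step left them, time stands still between calls to the robot, and variables do not carry over. Pictures are saved under pics/ and viewed, at most 10 in all, crops included, and the job is handed in when it is done.

Besides the shell and the picture viewer there is one more tool, called after "Emit:" by a JSON object that holds its "api" and its "payload", one argument or row to a line. carry_out: Moves the arm, as the interface text tells. Shift numbers are shares of 300 mm and turn numbers shares of pi rad, none past 1 either way. Its arguments: {"type":"object","properties":{"rows":{"type":"array"},"force":{"type":"number"}},"required":["rows"]}

```bash
mkdir -p pics
python3 - <<'E'
from station import *
import cv2,numpy as np
o=get_obs();print({k:np.round(v,3) for k,v in o.items()})
for n in("side","top"):
    d=get_image(n);cv2.imwrite(f"pics/{n}0.png",d["img"])
    print(n,np.round(d["mtx"],1).tolist(),np.round(d["D"],3),np.round(-d["R"].T@d["t"],3),np.round(d["R"],3).tolist())
E
```

```text
{'t': np.float64(0.0), 'q': array([ 1.098,  0.053,  1.614,  0.   ,  1.476, -0.119]), 'dq': array([-0.001, -0.001,  0.001,  0.   ,  0.   ,  0.   ]), 'effort': array([-2.0000e-03, -3.9368e+01, -3.7017e+01, -0.0000e+00,  7.0000e-03,
        0.0000e+00]), 'tool_pos': array([0.216, 0.586, 0.23 ]), 'tool_rot': array([-5.530e-01, -3.092e+00,  3.000e-03]), 'contact_force': array([ 0.17 ,  0.367, -0.46 ]), 'wrist_torque': array([0.007, 0.019, 0.009]), 'grip_force': np.float64(0.0), 'opening': np.float64(0.086)}
side [[502.9, 0.0, 312.7], [0.0, 502.9, 236.3], [0.0, 0.0, 1.0]] [0.038 0.    0.    0.    0.   ] [0.407 0.864 0.654] [[-0.98, -0.197, 0.001], [-0.105, 0.518, -0.849], [0.166, -0.832, -0.529]]
top [[539.0, 0.0, 319.0], [0.0, 539.0, 248.0], [0.0, 0.0, 1.0]] [-0.133  0.     0.     0.     0.   ] [ 0.406 -0.077  1.562] [[0.005, -1.0, 0.006], [-0.994, -0.006, -0.105], [0.105, -0.005, -0.994]]
```

View pics/top0.png

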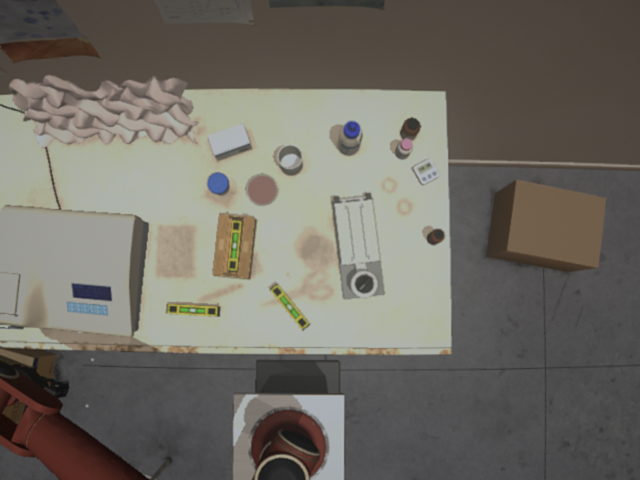

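View pics/side0.png

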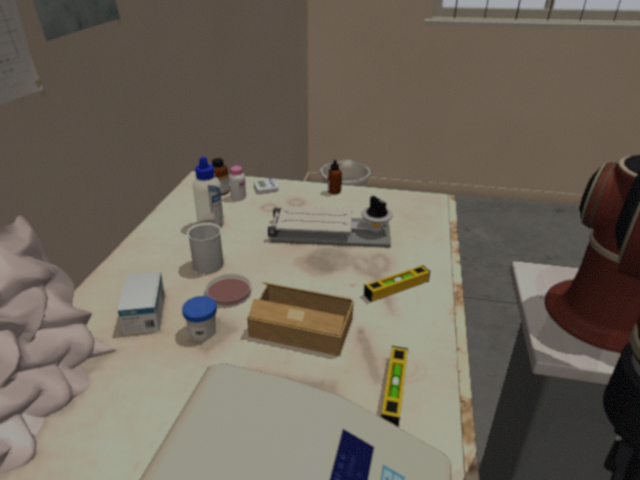

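The top view shows the carton with the inner level at (235,245). The loose levels at (193,310) and (290,305) are nearer the base, so they are decoys. The table plate is at (355,225) and the knob at (363,284), with the foot end towards the robot.

```bash
cat > h.py <<'E'
import cv2,numpy as np
from station import *
from scipy.spatial.transform import Rotation as Ro
def ray(d,px,z):
    "pixels -> world points on plane z"
    u=cv2.undistortPoints(np.array(px,float).reshape(-1,1,2),d["mtx"],d["D"]).reshape(-1,2)
    v=np.c_[u,np.ones(len(u))]@d["R"]; c=-d["R"].T@d["t"]
    return c+v*((z-c[2])/v[:,2])[:,None]
def proj(d,X):
    return cv2.projectPoints(np.array(X,float).reshape(-1,1,3),cv2.Rodrigues(d["R"])[0],d["t"],d["mtx"],d["D"])[0].reshape(-1,2)
def mask(d,lo,hi,box):
    h=cv2.cvtColor(d["img"],cv2.COLOR_BGR2HSV);m=cv2.inRange(h,np.array(lo),np.array(hi))
    k=np.zeros_like(m);x0,y0,x1,y1=box;k[y0:y1,x0:x1]=m[y0:y1,x0:x1];return k
def rect(m): # min-area rect of largest contour
    c=max(cv2.findContours(m,cv2.RETR_EXTERNAL,cv2.CHAIN_APPROX_NONE)[0],key=cv2.contourArea)
    return cv2.boxPoints(cv2.minAreaRect(c)),cv2.contourArea(c)
E
cat > a.py <<'E'
from h import *
d=get_image("top");im=d["img"]
a=cv2.resize(im[200:290,205:265],None,fx=6,fy=6,interpolation=cv2.INTER_CUBIC)
b=cv2.resize(im[185:305,325:395],None,fx=4.5,fy=4.5,interpolation=cv2.INTER_CUBIC)
cv2.imwrite("pics/c1.png",np.hstack([a,b]))
def pr(n,m,z):
    b,A=rect(m);p=ray(d,b,z);c=p.mean(0)
    e=[p[1]-p[0],p[2]-p[1]];e.sort(key=np.linalg.norm)
    print(n,A,np.round(c,3),[round(np.linalg.norm(v),3) for v in e],"yaw",round(np.degrees(np.arctan2(e[1][1],e[1][0])),1),np.round(p[:,:2],3).tolist())
m=mask(d,(22,150,90),(45,255,255),(220,212,250,278))
pr("level",cv2.morphologyEx(m,cv2.MORPH_CLOSE,np.ones((5,5))),.031)
m=mask(d,(8,60,40),(22,255,200),(205,205,265,285));pr("carton",cv2.morphologyEx(m,cv2.MORPH_CLOSE,np.ones((9,9))),.046)
m=mask(d,(0,0,0),(180,255,70),(345,268,380,300));pr("knob",m,.098)
m=mask(d,(0,0,60),(180,45,255),(325,185,392,302));pr("table",m,.012)
E
python3 a.py
```

```text
level 0.0 [0.534 0.172 0.031] [np.float64(0.0), np.float64(0.003)] yaw 1.3 [[0.532, 0.172], [0.532, 0.172], [0.535, 0.172], [0.535, 0.172]]
carton 2271.5 [0.572 0.156 0.046] [np.float64(0.111), np.float64(0.181)] yaw -3.7 [[0.487, 0.217], [0.667, 0.205], [0.657, 0.095], [0.478, 0.108]]
knob 152.5 [ 0.465 -0.206  0.098] [np.float64(0.041), np.float64(0.041)] yaw -89.7 [[0.485, -0.186], [0.485, -0.227], [0.445, -0.226], [0.444, -0.186]]
table 7280.0 [ 0.587 -0.198  0.012] [np.float64(0.194), np.float64(0.34)] yaw 179.5 [[0.756, -0.102], [0.758, -0.296], [0.418, -0.293], [0.418, -0.103]]
```

View pics/c1.png

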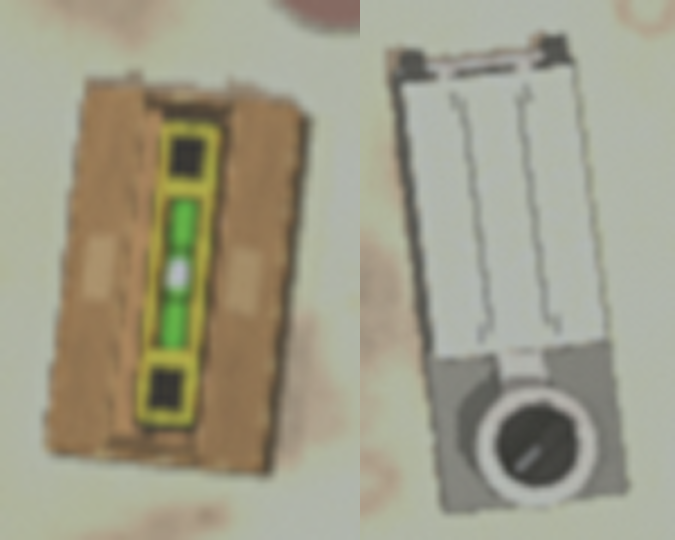

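The crop shows the level inside the carton slightly rotated, with its dark pads at crop (187,155) and (166,388). The plate's two lines are clear, the knob disc is at (537,446), and a light streak on the knob runs diagonally.

```bash
cat > b.py <<'E'
from h import *
d=get_image("top")
A=lambda x,y:(205+x/6-.4,200+y/6-.4)
B=lambda x,y:(325+(x-360)/4.5-.4,185+y/4.5-.4)
def line(n,p,q,z):
    P=ray(d,[p,q],z);v=P[0]-P[1];print(n,np.round(P,4)[:,:2].tolist(),"mid",np.round(P.mean(0),4),"len",round(np.linalg.norm(v),4),"yaw",round(np.degrees(np.arctan2(v[1],v[0])),2))
line("pads",A(187,155),A(166,388),.031)
line("level ends",A(193,124),A(167,424),.031)
line("carton -y edge (flap)",A(303,100),A(270,472),.046)
line("lineL",B(455,95),B(488,328),.041)
line("lineR",B(522,88),B(553,320),.041)
line("plateL",B(402,82),B(435,355),.041)
line("plateR",B(575,64),B(608,342),.041)
line("baseR",B(575,64),B(628,490),.012)
line("knobwhite",B(477,446),B(597,446),.066)
line("knobblk ud",B(537,404),B(537,488),.098)
line("knobblk lr",B(495,446),B(580,446),.098)
line("knobstreak",B(537,447),B(515,470),.098)
s=get_image("side");im=s["img"]
a=cv2.resize(im[275:365,240:365],None,fx=5,fy=5,interpolation=cv2.INTER_CUBIC)
b=cv2.resize(im[185:255,345:405],None,fx=6,fy=6,interpolation=cv2.INTER_CUBIC)
b=cv2.resize(im[190:240,350:400],(400,400),interpolation=cv2.INTER_CUBIC)[:, :175*1] if 0 else cv2.resize(im[192:228,356:396],(175*2,315),interpolation=cv2.INTER_CUBIC)
c=np.zeros((450,350,3),np.uint8);c[:315]=b
c=cv2.resize(c,(175,450)) if 0 else c
out=np.hstack([a,c]);out=cv2.resize(out,(800,int(450*800/out.shape[1])));cv2.imwrite("pics/s1.png",out)
E
python3 b.py
```

```text
pads [[0.632, 0.1548], [0.52, 0.1623]] mid [0.576  0.1585 0.031 ] len 0.1122 yaw -3.87
level ends [[0.647, 0.1522], [0.5028, 0.1615]] mid [0.5749 0.1569 0.031 ] len 0.1445 yaw -3.68
carton -y edge (flap) [[0.6564, 0.0978], [0.4797, 0.1101]] mid [0.5681 0.1039 0.046 ] len 0.1772 yaw -4.0
lineL [[0.6894, -0.1607], [0.5407, -0.1815]] mid [ 0.6151 -0.1711  0.041 ] len 0.1502 yaw 7.96
lineR [[0.6943, -0.2035], [0.546, -0.2226]] mid [ 0.6201 -0.213   0.041 ] len 0.1495 yaw 7.34
plateL [[0.6976, -0.127], [0.5234, -0.1481]] mid [ 0.6105 -0.1376  0.041 ] len 0.1754 yaw 6.93
plateR [[0.7102, -0.2375], [0.5323, -0.2573]] mid [ 0.6212 -0.2474  0.041 ] len 0.179 yaw 6.36
baseR [[0.716, -0.2405], [0.4398, -0.2731]] mid [ 0.5779 -0.2568  0.012 ] len 0.2781 yaw 6.73
knobwhite [[0.4654, -0.173], [0.4657, -0.2472]] mid [ 0.4655 -0.2101  0.066 ] len 0.0742 yaw 90.24
knobblk ud [[0.4897, -0.2072], [0.439, -0.2072]] mid [ 0.4643 -0.2072  0.098 ] len 0.0507 yaw -0.1
knobblk lr [[0.4642, -0.1818], [0.4644, -0.2332]] mid [ 0.4643 -0.2075  0.098 ] len 0.0514 yaw 90.24
knobstreak [[0.4637, -0.2072], [0.4498, -0.1939]] mid [ 0.4567 -0.2005  0.098 ] len 0.0193 yaw -43.73
```

View pics/s1.png

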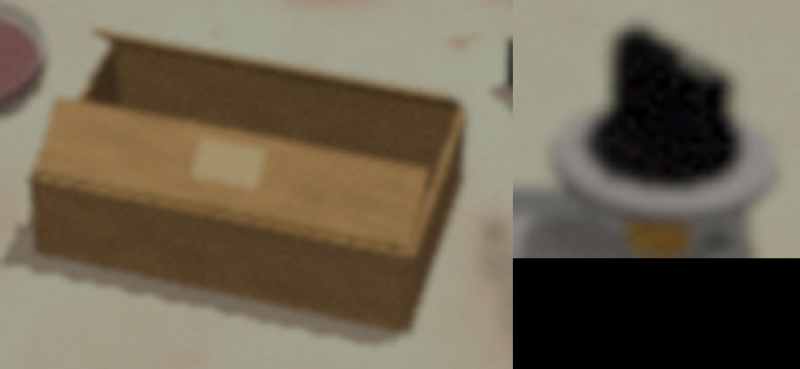

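The side crop shows both flaps part open, and the knob bar running from far-left to near-right. That puts its yaw at about −43°, which agrees with the top view. Carton centre is ≈(0.5715,0.156), yaw −3.8°. Plate centre is ≈(0.616,−0.192), yaw 6.8°. The knob is at ≈(0.4665,−0.210), which matches the stated 150 mm spacing.

```bash
cat > p.py <<'E'
from h import *
def plan(segs,pos=None,yaw=None):
    """segs: list of (xyz, yaw_deg of tool y); prints the tool-axes fractions for each as a call end"""
    o=get_obs()
    if pos is None: pos=o["tool_pos"]
    R=Ro.from_rotvec(o["tool_rot"])
    for p,y in segs:
        c,s=np.cos(np.radians(y)),np.sin(np.radians(y))
        T=Ro.from_matrix(np.array([[-s,c,0],[c,s,0],[0,0,-1.]]))
        print(np.round((R.inv()*T).as_rotvec()/np.pi,4),np.round(R.inv().apply(np.array(p)-pos)/.3,4),"-> ",np.round(p,4),y,"mm",round(1e3*np.linalg.norm(np.array(p)-pos)))
        pos,R=np.array(p),T
def loc(c,yaw,x,y,z):
    a=np.radians(yaw);return np.array([c[0]+x*np.cos(a)-y*np.sin(a),c[1]+x*np.sin(a)+y*np.cos(a),z])
C=(.5715,.156),-3.8
P=(.6157,-.192),6.8
K=(.4665,-.2095)
E
python3 - <<'E'
from p import *
plan([((.29,.44,.33),45),((.45,.30,.30),20),(loc(*C,0,0,.13),-3.8),(loc(*C,0,0,.04),-3.8)])
E
```

```text
[-0.0003  0.      0.1374] [-0.3987 -0.3719 -0.3307] ->  [0.29 0.44 0.33] 45 mm 191
[0.     0.     0.1389] [-0.7071  0.0471  0.1   ] ->  [0.45 0.3  0.3 ] 20 mm 215
[0.     0.     0.1322] [-0.5896  0.2164  0.5667] ->  [0.5715 0.156  0.13  ] -3.8 mm 254
[0. 0. 0.] [0.  0.  0.3] ->  [0.5715 0.156  0.04  ] -3.8 mm 90
```

Emit:
{"api": "carry_out", "payload": {
  "rows": [
    [0,0,0.137,-0.4,-0.37,-0.33,1],
    [0,0,0.137,-0.4,-0.37,-0.33,1],
    [0,0,0.137,-0.4,-0.37,-0.33,1],
    [0,0,0.137,-0.4,-0.37,-0.33,1],
    [0,0,0.137,-0.4,-0.37,-0.33,1]
  ],
  "force": 40
}}

```text
t: 0.75
tool_pos: [0.2931, 0.439, 0.3351]
tool_rot: [1.205, 2.897, 0.011]
contact_force: [-0.5, 0.9, 0.4]
opening: 0.0123
grip_force: 0.0
```

Emit:
{"api": "carry_out", "payload": {
  "rows": [
    [0,0,0.139,-0.7,0.05,0.1,1],
    [0,0,0.139,-0.7,0.05,0.1,1],
    [0,0,0.139,-0.7,0.05,0.1,1],
    [0,0,0.139,-0.7,0.05,0.1,1],
    [0,0,0.139,-0.7,0.05,0.1,1]
  ]
}}

```text
t: 1.25
tool_pos: [0.4518, 0.3002, 0.2979]
tool_rot: [-1.806, -2.57, 0.005]
contact_force: [-0.6, 1.4, -0.4]
opening: 0.0002
grip_force: 0.0
```

Emit:
{"api": "carry_out", "payload": {
  "rows": [
    [0,0,0.132,-0.59,0.216,0.5,1],
    [0,0,0.132,-0.59,0.216,0.5,1],
    [0,0,0.132,-0.59,0.216,0.5,1],
    [0,0,0.132,-0.59,0.216,0.5,1],
    [0,0,0.132,-0.59,0.216,0.5,1]
  ]
}}

```text
t: 1.75
tool_pos: [0.5713, 0.1582, 0.1475]
tool_rot: [-2.291, -2.147, 0.003]
contact_force: [1.1, 0.7, -0.5]
opening: 0.0
grip_force: 0.0
```

Run:
```python
from p import *
o=get_obs();print(o["t"],o["tool_pos"],o["tool_rot"])
# arc for +y flap then -y
plan([(loc(*C,0,0,.042),-3.8),(loc(*C,0,.03,.08),-3.8),(loc(*C,0,.06,.066),-3.8),(loc(*C,0,.05,.11),-3.8),(loc(*C,0,0,.11),-3.8)])
```

```text
1.75 [0.57130865 0.15822202 0.14754999] [-2.29065883 -2.14742479  0.00262443]
[-0.0008  0.      0.0006] [-0.0073  0.002   0.3518] ->  [0.5715 0.156  0.042 ] -3.8 mm 106
[0. 0. 0.] [ 0.1     0.     -0.1267] ->  [0.5735 0.1859 0.08  ] -3.8 mm 48
[0. 0. 0.] [0.1    0.     0.0467] ->  [0.5755 0.2159 0.066 ] -3.8 mm 33
[0. 0. 0.] [-0.0333 -0.     -0.1467] ->  [0.5748 0.2059 0.11  ] -3.8 mm 45
[0. 0. 0.] [-0.1667 -0.      0.    ] ->  [0.5715 0.156  0.11  ] -3.8 mm 50
```

Emit:
{"api": "carry_out", "payload": {
  "rows": [
    [0,0,0,-0.005,0,0.17,1],
    [0,0,0,-0.006,0,0.27,1],
    [0,0,0,-0.007,0,0.35,1],
    [0,0,0,-0.007,0,0.352,1],
    [0,0,0,-0.007,0,0.352,1]
  ]
}}

```text
t: 2.25
tool_pos: [0.5708, 0.1575, 0.0443]
tool_rot: [-2.29, -2.149, 0.001]
contact_force: [0.8, -0.4, 0.8]
opening: 0.0003
grip_force: 0.0
```

Emit:
{"api": "carry_out", "payload": {
  "rows": [
    [0,0,0,0.033,0,-0.01,1],
    [0,0,0,0.067,0,-0.047,1],
    [0,0,0,0.107,0,-0.08,1],
    [0,0,0,0.14,0,-0.08,1],
    [0,0,0,0.167,0,-0.075,1]
  ]
}}

```text
t: 2.75
tool_pos: [0.5755, 0.2084, 0.0689]
tool_rot: [2.29, 2.148, 0.005]
contact_force: [-0.0, -0.1, 0.5]
opening: 0.0
grip_force: 0.2
```

Emit:
{"api": "carry_out", "payload": {
  "rows": [
    [0,0,0,0.02,0,0,1],
    [0,0,0,0.04,0,0.005,1],
    [0,0,0,0.04,0,0.005,1],
    [0,0,0,0,0,-0.1,1],
    [0,0,0,-0.13,0,-0.15,1]
  ]
}}

```text
t: 3.25
tool_pos: [0.5727, 0.1693, 0.1137]
tool_rot: [2.288, 2.152, 0.003]
contact_force: [1.5, -0.6, 1.0]
opening: -0.0
grip_force: 0.0
```

Run:
```python
from p import *
o=get_obs();print(o["t"],o["tool_pos"],o["tool_rot"])
plan([(loc(*C,0,0,.042),-3.8)])
d=get_image("side");cv2.imwrite("pics/f1.png",cv2.resize(d["img"][180:380,200:420],None,fx=3,fy=3))
```

```text
3.25 [0.57265714 0.16932477 0.1136515 ] [2.28813773 2.1522174  0.00317199]
[ 0.0005 -0.0004  0.0016] [-0.0449 -0.0015  0.2388] ->  [0.5715 0.156  0.042 ] -3.8 mm 73
```

View pics/f1.png

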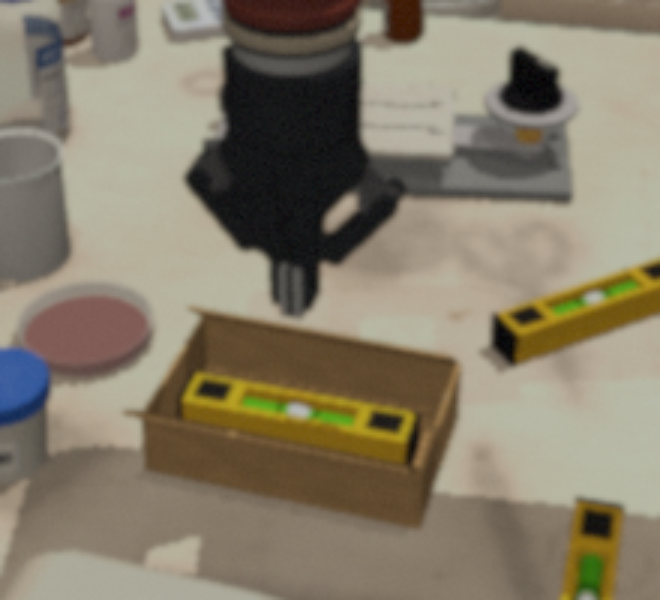

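The near flap is folded well outwards (its edge is at crop (140,412)), and the level is fully visible inside at (300,412). I'll mirror the move for the far flap.

Emit:
{"api": "carry_out", "payload": {
  "rows": [
    [0,0,0,-0.03,0,0.1,1],
    [0,0,0,-0.045,0,0.2,1],
    [0,0,0,-0.045,0,0.235,1],
    [0,0,0,-0.045,0,0.235,1],
    [0,0,0,-0.045,0,0.235,1]
  ]
}}

```text
t: 3.8
tool_pos: [0.5717, 0.1546, 0.0424]
tool_rot: [2.292, 2.148, 0.001]
contact_force: [-0.2, -0.0, -0.7]
opening: -0.0002
grip_force: 0.0
```

Emit:
{"api": "carry_out", "payload": {
  "rows": [
    [0,0,0,-0.033,0,-0.01,1],
    [0,0,0,-0.067,0,-0.047,1],
    [0,0,0,-0.107,0,-0.08,1],
    [0,0,0,-0.14,0,-0.08,1],
    [0,0,0,-0.167,0,-0.075,1]
  ]
}}

```text
t: 4.3
tool_pos: [0.5688, 0.1032, 0.0657]
tool_rot: [2.292, 2.146, 0.003]
contact_force: [-0.3, 0.3, 0.8]
opening: 0.0001
grip_force: 0.2
```

Emit:
{"api": "carry_out", "payload": {
  "rows": [
    [0,0,0,-0.02,0,0,1],
    [0,0,0,-0.04,0,0.005,1],
    [0,0,0,-0.04,0,0.005,1],
    [0,0,0,0,0,-0.1,1],
    [0,0,0,0.13,0,-0.2,1]
  ]
}}

```text
t: 4.8
tool_pos: [0.5694, 0.1414, 0.123]
tool_rot: [-2.295, -2.143, 0.006]
contact_force: [1.9, 0.9, -0.2]
opening: 0.0
grip_force: 0.0
```

Run:
```python
from p import *
d=get_image("side");cv2.imwrite("pics/f2.png",cv2.resize(d["img"][250:380,200:420],None,fx=3,fy=3))
# level in side view: yellow/green mask -> end points on top plane z=.031
m=mask(d,(18,120,60),(75,255,255),(250,285,365,350))
m=cv2.morphologyEx(m,cv2.MORPH_CLOSE,np.ones((7,7)));b,A=rect(m);print(A,b.tolist())
g=mask(d,(40,100,60),(75,255,255),(250,285,365,350));gy,gx=np.nonzero(g);print("green",len(gx),ray(d,[(gx.mean(),gy.mean())],.027))
o=get_obs();print(o["t"],o["tool_pos"],o["tool_rot"])
L=(.5755,.158)
plan([((*L,.13),40),((*L,.13),86.2),((*L,.008),86.2)])
```

```text
2022.5 [[249.0470733642578, 342.3882141113281], [252.53529357910156, 297.0411682128906], [345.37060546875, 304.1823425292969], [341.88238525390625, 349.5293884277344]]
green 54 [[0.57242462 0.1611365  0.027     ]]
4.85 [0.57324961 0.14844985 0.13063646] [2.2897159  2.14816799 0.01381612]
[ 0.0029 -0.0006 -0.2425] [0.0322 0.0054 0.0023] ->  [0.5755 0.158  0.13  ] 40 mm 10
[ 0.      0.     -0.2567] [0. 0. 0.] ->  [0.5755 0.158  0.13  ] 86.2 mm 0
[0. 0. 0.] [0.     0.     0.4067] ->  [0.5755 0.158  0.008 ] 86.2 mm 122
```

View pics/f2.png

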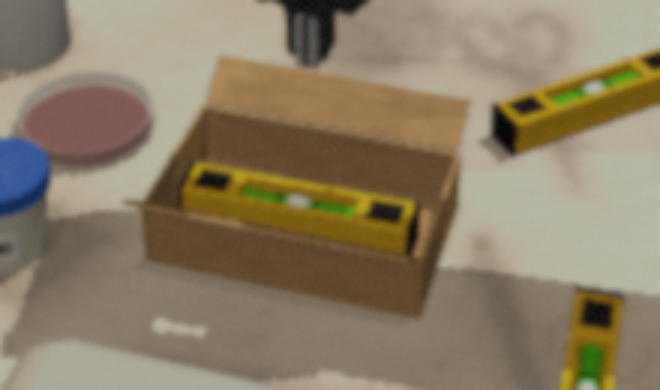

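The far flap stands up or outwards, with its edge from crop (220,58) to (468,100). I'll work out its angle numerically.

Run:
```python
from p import *
d=get_image("side")
for s in (1,-1):
  for th in (0,1.2,1.4,1.57,1.8,2.0,2.2,2.4,2.6):
    X=[loc(*C,x,s*(.0505-.037*np.cos(th)),.046+.037*np.sin(th)) for x in(.086,-.086)]
    print(s,th,np.round((proj(d,X)-[200,250])*3).tolist(), "hinge",np.round((proj(d,[loc(*C,x,s*.0505,.046) for x in(.086,-.086)])-[200,250])*3).tolist() if th==0 else "")
```

```text
1 0 [[164.0, 162.0], [433.0, 210.0]] hinge [[142.0, 200.0], [419.0, 252.0]]
1 1.2 [[147.0, 142.0], [426.0, 191.0]] hinge 
1 1.4 [[142.0, 147.0], [424.0, 197.0]] hinge 
1 1.57 [[138.0, 152.0], [421.0, 203.0]] hinge 
1 1.8 [[133.0, 162.0], [418.0, 214.0]] hinge 
1 2.0 [[129.0, 173.0], [415.0, 225.0]] hinge 
1 2.2 [[125.0, 185.0], [413.0, 238.0]] hinge 
1 2.4 [[122.0, 197.0], [410.0, 251.0]] hinge 
1 2.6 [[120.0, 210.0], [408.0, 264.0]] hinge 
-1 0 [[179.0, 136.0], [442.0, 182.0]] hinge [[198.0, 102.0], [454.0, 145.0]]
-1 1.2 [[189.0, 71.0], [452.0, 115.0]] hinge 
-1 1.4 [[192.0, 63.0], [454.0, 105.0]] hinge 
-1 1.57 [[196.0, 56.0], [456.0, 99.0]] hinge 
-1 1.8 [[200.0, 50.0], [459.0, 92.0]] hinge 
-1 2.0 [[204.0, 47.0], [461.0, 89.0]] hinge 
-1 2.2 [[207.0, 47.0], [463.0, 88.0]] hinge 
-1 2.4 [[210.0, 48.0], [464.0, 89.0]] hinge 
-1 2.6 [[213.0, 52.0], [465.0, 92.0]] hinge
```

Emit:
{"api": "carry_out", "payload": {
  "rows": [
    [0,0,-0.167,0.035,0,0,-0.18],
    [0,0,-0.167,0.035,0,0,-0.18],
    [0,0,-0.167,0.035,0,0,-0.18],
    [0,0,-0.167,0.035,0,0,-0.18],
    [0,0,-0.167,0.035,0,0,-0.18]
  ]
}}

```text
t: 5.4
tool_pos: [0.5704, 0.1534, 0.1229]
tool_rot: [-1.656, -2.668, 0.003]
contact_force: [0.7, 0.1, -0.0]
opening: 0.05
grip_force: 0.0
```

Emit:
{"api": "carry_out", "payload": {
  "rows": [
    [0,0,-0.167,0,0,0,-0.18],
    [0,0,-0.167,0,0,0,-0.18],
    [0,0,-0.167,0,0,0,-0.18],
    [0,0,-0.167,0,0,0,-0.18],
    [0,0,-0.167,0,0,0,-0.18]
  ]
}}

```text
t: 5.9
tool_pos: [0.5707, 0.1534, 0.1234]
tool_rot: [-0.91, -3.006, 0.001]
contact_force: [-0.3, 1.3, 0.6]
opening: 0.05
grip_force: 0.0
```

Emit:
{"api": "carry_out", "payload": {
  "rows": [
    [0,0,-0.167,0,0,0,-0.18],
    [0,0,-0.167,0,0,0,-0.18],
    [0,0,-0.167,0,0,0,-0.18],
    [0,0,-0.167,0,0,0,-0.18],
    [0,0,-0.167,0,0,0,-0.18]
  ]
}}

```text
t: 6.4
tool_pos: [0.5709, 0.1535, 0.1237]
tool_rot: [-0.101, -3.139, 0.001]
contact_force: [-0.7, -0.3, -0.1]
opening: 0.0503
grip_force: 0.0
```

Run:
```python
from p import *
o=get_obs();print(o["opening"],o["tool_pos"]);L=(.5745,.159)
plan([((*L,.008),86.2)])
```

```text
0.05030626888271092 [0.57087152 0.15350526 0.12369123]
[-0.0001 -0.0002  0.0006] [-0.0112  0.0192  0.3856] ->  [0.5745 0.159  0.008 ] 86.2 mm 116
```

Emit:
{"api": "carry_out", "payload": {
  "rows": [
    [0,0,0,-0.011,0.019,0.12,-0.18],
    [0,0,0,-0.011,0.019,0.24,-0.18],
    [0,0,0,-0.011,0.019,0.31,-0.18],
    [0,0,0,-0.011,0.019,0.36,-0.18],
    [0,0,0,-0.011,0.019,0.385,-0.18]
  ]
}}

```text
t: 6.9
tool_pos: [0.5739, 0.159, 0.007]
tool_rot: [-0.1, -3.138, 0.001]
contact_force: [-0.3, 0.3, -0.1]
opening: 0.0505
grip_force: 0.0
```

Emit:
{"api": "carry_out", "payload": {
  "rows": [
    [0,0,0,0,0,0,1],
    [0,0,0,0,0,0,1],
    [0,0,0,0,0,0,1],
    [0,0,0,0,0,0,1],
    [0,0,0,0,0,0,1]
  ],
  "force": 50
}}

```text
t: 7.4
tool_pos: [0.5753, 0.1593, 0.0096]
tool_rot: [0.097, 3.139, 0.0]
contact_force: [0.1, -0.4, 1.4]
opening: 0.0267
grip_force: 52.4
```

Run:
```python
from p import *
T=(.615,-.192)
plan([((.5752,.159,.14),86.5),((.595,-.03,.14),91),((*T,.12),96.8),((*T,.055),96.8)],pos=np.array([.5748,.1592,.0085]))
```

```text
[ 0.0001  0.0004 -0.0002] [-0.002  -0.0005 -0.4383] ->  [0.5752 0.159  0.14  ] 86.5 mm 132
[ 0.     0.    -0.025] [-0.1043 -0.6248  0.    ] ->  [ 0.595 -0.03   0.14 ] 91 mm 190
[ 0.      0.     -0.0322] [-0.0572 -0.5411  0.0667] ->  [ 0.615 -0.192  0.12 ] 96.8 mm 164
[0. 0. 0.] [0.     0.     0.2167] ->  [ 0.615 -0.192  0.055] 96.8 mm 65
```

Emit:
{"api": "carry_out", "payload": {
  "rows": [
    [0,0,0,0,0,-0.07,1],
    [0,0,0,0,0,-0.17,1],
    [0,0,0,0,0,-0.3,1],
    [0,0,0,0,0,-0.4,1],
    [0,0,0,0,0,-0.438,1]
  ]
}}

```text
t: 7.9
tool_pos: [0.5769, 0.1596, 0.1446]
tool_rot: [0.097, 3.133, 0.002]
contact_force: [1.1, 0.6, -1.1]
opening: 0.0269
grip_force: 52.2
```

Emit:
{"api": "carry_out", "payload": {
  "rows": [
    [0,0,-0.005,-0.02,-0.1,0,1],
    [0,0,-0.01,-0.04,-0.23,0,1],
    [0,0,-0.015,-0.065,-0.38,0,1],
    [0,0,-0.02,-0.09,-0.53,0,1],
    [0,0,-0.025,-0.104,-0.625,0,1]
  ]
}}

```text
t: 8.4
tool_pos: [0.5936, -0.0325, 0.1387]
tool_rot: [0.025, -3.14, 0.001]
contact_force: [1.0, 0.2, -1.5]
opening: 0.0269
grip_force: 52.2
```

Emit:
{"api": "carry_out", "payload": {
  "rows": [
    [0,0,-0.01,-0.01,-0.14,0.02,1],
    [0,0,-0.02,-0.03,-0.28,0.04,1],
    [0,0,-0.03,-0.045,-0.4,0.06,1],
    [0,0,-0.032,-0.055,-0.5,0.067,1],
    [0,0,-0.032,-0.057,-0.541,0.067,1]
  ]
}}

```text
t: 8.9
tool_pos: [0.6132, -0.1941, 0.1178]
tool_rot: [0.18, -3.134, -0.001]
contact_force: [-0.0, 0.2, -0.9]
opening: 0.0275
grip_force: 52.2
```

Emit:
{"api": "carry_out", "payload": {
  "rows": [
    [0,0,0,0,0,0,1],
    [0,0,0,0,0,0.1,1],
    [0,0,0,0,0,0.16,1],
    [0,0,0,0,0,0.19,1],
    [0,0,0,0,0,0.2,1]
  ]
}}

```text
t: 9.4
tool_pos: [0.613, -0.1903, 0.058]
tool_rot: [0.186, -3.133, -0.003]
contact_force: [-0.9, -0.5, -1.3]
opening: 0.027
grip_force: 52.2
```

Run:
```python
from p import *
o=get_obs();print(o["t"],o["tool_pos"],o["opening"],o["contact_force"])
d=get_image("side");T=(.615,-.192)
cv2.imwrite("pics/l1.png",cv2.resize(d["img"][150:270,240:420],None,fx=4,fy=4,interpolation=cv2.INTER_CUBIC))
plan([((*T,.05),96.8)])
```

```text
9.4 [ 0.61303732 -0.19030031  0.05796354] 0.027004443796853923 [-0.9258579  -0.4674657  -1.27723331]
[ 0.0004 -0.0006 -0.0001] [-0.0044 -0.0049  0.0289] ->  [ 0.615 -0.192  0.05 ] 96.8 mm 9
```

View pics/l1.png

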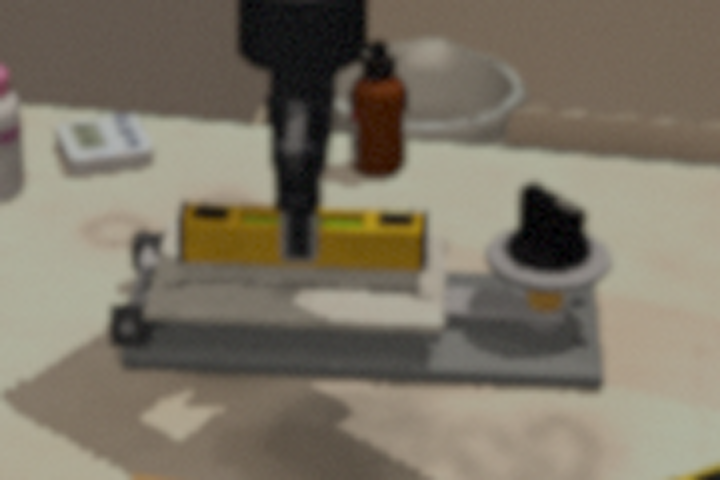

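The level is just above the plate, aligned between the lines at crop (300,235). From this side the vial is only a thin sliver, so the top view is better for the bubble. I'll lower it.

Emit:
{"api": "carry_out", "payload": {
  "rows": [
    [0,0,0,0,-0.003,0.01,1],
    [0,0,0,0,-0.003,0.018,1],
    [0,0,0,0,-0.003,0.025,1],
    [0,0,0,0,-0.003,0.03,1],
    [0,0,0,0,-0.003,0.03,1]
  ]
}}

```text
t: 9.95
tool_pos: [0.6142, -0.1928, 0.0509]
tool_rot: [0.184, -3.136, -0.0]
contact_force: [-0.2, 0.5, -2.3]
opening: 0.0271
grip_force: 52.2
```

Emit:
{"api": "carry_out", "payload": {
  "rows": [
    [0,0,0,0,0,0.007,1],
    [0,0,0,0,0,0.013,1],
    [0,0,0,0,0,0.013,1],
    [0,0,0,0,0,0.013,1]
  ]
}}

```text
t: 10.35
tool_pos: [0.6144, -0.1928, 0.0473]
tool_rot: [-0.184, 3.136, -0.0]
contact_force: [-0.4, 0.0, 0.0]
opening: 0.0267
grip_force: 52.4
```

Emit:
{"api": "carry_out", "payload": {
  "rows": [
    [0,0,0,0,0,0,-0.1],
    [0,0,0,0,0,0,-0.1],
    [0,0,0,0,0,0,-0.1],
    [0,0,0,0,0,-0.03,-0.1],
    [0,0,0,0,0,-0.15,-0.1]
  ]
}}

```text
t: 10.85
tool_pos: [0.6111, -0.1913, 0.088]
tool_rot: [0.184, -3.128, -0.007]
contact_force: [-0.5, 0.6, -0.1]
opening: 0.0465
grip_force: 0.0
```

Run:
```python
from p import *
o=get_obs();print(o["t"],o["tool_pos"],o["opening"])
plan([((.58,-.20,.19),60),((*K,.16),45),((*K,.072),45)])
```

```text
10.85 [ 0.61108442 -0.19132682  0.08804328] 0.04654951004661073
[ 0.0006 -0.003   0.204 ] [ 0.109  -0.0149 -0.3391] ->  [ 0.58 -0.2   0.19] 60 mm 107
[0.     0.     0.0833] [ 0.3118 -0.2166  0.1   ] ->  [ 0.4665 -0.2095  0.16  ] 45 mm 118
[0. 0. 0.] [0.     0.     0.2933] ->  [ 0.4665 -0.2095  0.072 ] 45 mm 88
```

Emit:
{"api": "carry_out", "payload": {
  "rows": [
    [0,0,0,0,0,-0.12,-0.1],
    [0,0,0.04,0.03,0,-0.25,-0.1],
    [0,0,0.09,0.07,-0.01,-0.339,-0.1],
    [0,0,0.14,0.109,-0.015,-0.339,-0.1],
    [0,0,0.185,0.109,-0.015,-0.339,-0.1]
  ]
}}

```text
t: 11.35
tool_pos: [0.5824, -0.2018, 0.1968]
tool_rot: [0.723, 3.053, -0.002]
contact_force: [0.1, 0.9, 0.1]
opening: 0.0469
grip_force: 0.0
```

Run:
```python
from p import *
o=get_obs();print(o["t"],o["tool_pos"],o["opening"])
plan([((*K,.16),45),((*K,.071),45)])
```

```text
11.35 [ 0.58237628 -0.20179073  0.19682166] 0.04689908809604015
[1.000e-04 1.300e-03 1.019e-01] [ 0.3342 -0.1962  0.1215] ->  [ 0.4665 -0.2095  0.16  ] 45 mm 122
[0. 0. 0.] [0.     0.     0.2967] ->  [ 0.4665 -0.2095  0.071 ] 45 mm 89
```

Emit:
{"api": "carry_out", "payload": {
  "rows": [
    [0,0,0.04,0.11,-0.065,0.04,-0.1],
    [0,0,0.08,0.22,-0.13,0.08,-0.1],
    [0,0,0.098,0.31,-0.18,0.11,-0.1],
    [0,0,0.098,0.334,-0.196,0.12,-0.1],
    [0,0,0.098,0.334,-0.196,0.12,-0.1]
  ]
}}

```text
t: 11.85
tool_pos: [0.466, -0.2095, 0.1581]
tool_rot: [1.174, 2.913, 0.0]
contact_force: [0.7, 0.3, 1.0]
opening: 0.0469
grip_force: 0.0
```

```bash
cat > bub.py <<'E'
from p import *
import sys
def read(cam="top",n=6,save=None):
    r=[]
    for i in range(n):
        d=get_image(cam);im=d["img"]
        if i==0: acc=im.astype(float)
        else: acc+=im
    acc/=n
    u=np.clip(acc,0,255).astype(np.uint8)
    d["img"]=u
    c=proj(d,[loc(*P,0,0,.068)])[0].astype(int)
    if save: cv2.imwrite(save,cv2.resize(u[c[1]-40:c[1]+40,c[0]-35:c[0]+35],None,fx=7,fy=7,interpolation=cv2.INTER_CUBIC))
    # profile along level axis
    xs=np.arange(-.085,.0851,.001)
    prof=[]
    for x in xs:
        pp=proj(d,[loc(*P,x,y,.066) for y in(-.003,0,.003)]).astype(np.float32)
        s=cv2.remap(acc.astype(np.float32),pp[:,:1],pp[:,1:],cv2.INTER_LINEAR).reshape(3,3).mean(0)
        prof.append(s)
    prof=np.array(prof);return xs,prof
if __name__=="__main__":
    xs,p=read(save=sys.argv[1])
    for x,s in zip(xs[::3],p[::3]): print(int(round(x*1e3)),s.astype(int).tolist(),end="; ")
E
python3 bub.py pics/b1.png
```

```text
-85 [63, 73, 115]; -82 [64, 74, 114]; -79 [66, 77, 112]; -76 [68, 79, 106]; -73 [68, 79, 97]; -70 [66, 76, 86]; -67 [61, 69, 74]; -64 [54, 60, 62]; -61 [50, 55, 56]; -58 [48, 54, 54]; -55 [48, 53, 54]; -52 [49, 54, 55]; -49 [51, 69, 77]; -46 [58, 102, 124]; -43 [63, 125, 156]; -40 [61, 121, 139]; -37 [60, 127, 99]; -34 [64, 147, 88]; -31 [67, 160, 94]; -28 [69, 166, 97]; -25 [70, 167, 98]; -22 [70, 168, 99]; -19 [70, 165, 98]; -16 [66, 150, 90]; -13 [63, 137, 85]; -10 [66, 152, 92]; -7 [82, 167, 108]; -4 [121, 172, 136]; -1 [160, 176, 161]; 2 [176, 180, 173]; 5 [173, 176, 170]; 8 [142, 153, 142]; 11 [90, 142, 103]; 14 [69, 160, 96]; 17 [71, 168, 100]; 20 [72, 168, 101]; 23 [72, 168, 101]; 26 [72, 168, 100]; 29 [72, 168, 98]; 32 [71, 159, 104]; 35 [70, 148, 135]; 38 [76, 165, 171]; 41 [77, 170, 173]; 44 [69, 130, 132]; 47 [60, 82, 82]; 50 [58, 64, 64]; 53 [59, 64, 64]; 56 [59, 66, 66]; 59 [59, 64, 64]; 62 [60, 77, 77]; 65 [67, 121, 123]; 68 [71, 146, 148]; 71 [74, 122, 124]; 74 [106, 121, 123]; 77 [156, 163, 162]; 80 [178, 185, 181]; 83 [148, 154, 150];
```

View pics/b1.png

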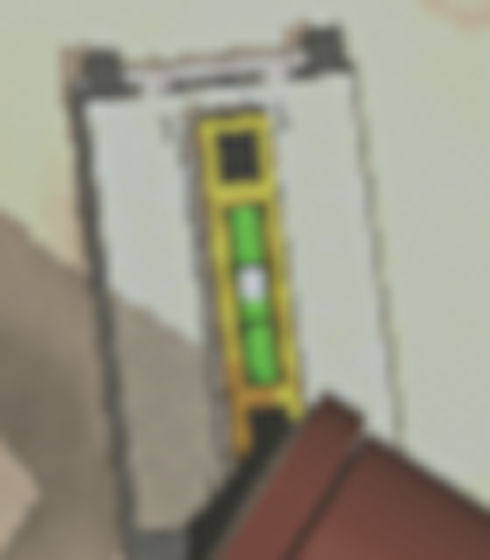

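The bubble is at crop (252,283), towards the hinge from centre. The profile puts it at about +4.3 mm floating, so ≈+17.8 mm pressed, which needs about 1.18 rad clockwise.

Emit:
{"api": "carry_out", "payload": {
  "rows": [
    [0,0,0,0,0,0.1,-0.1],
    [0,0,0,0,0,0.2,-0.1],
    [0,0,0,0,0,0.26,-0.1],
    [0,0,0,0,0,0.29,-0.1],
    [0,0,0,0,0,0.29,-0.1]
  ]
}}

```text
t: 12.65
tool_pos: [0.4661, -0.2089, 0.0696]
tool_rot: [-1.173, -2.912, -0.001]
contact_force: [0.1, 0.0, 0.2]
opening: 0.0468
grip_force: 0.0
```

Emit:
{"api": "carry_out", "payload": {
  "rows": [
    [0,0,0,0,0,0,1],
    [0,0,0,0,0,0,1],
    [0,0,0,0,0,0,1],
    [0,0,0,0,0,0,1],
    [0,0,0,0,0,0,1]
  ],
  "force": 80
}}

```text
t: 13.15
tool_pos: [0.4664, -0.2114, 0.0728]
tool_rot: [1.173, 2.913, -0.006]
contact_force: [-4.5, -4.5, 3.1]
opening: 0.0124
grip_force: 79.1
```

Emit:
{"api": "carry_out", "payload": {
  "rows": [
    [0,0,0.03,0,-0.004,0,1],
    [0,0,0.07,0,-0.004,0,1],
    [0,0,0.11,0,-0.004,0,1],
    [0,0,0.15,0,-0.004,0,1],
    [0,0,0.188,0,-0.004,0,1]
  ]
}}

```text
t: 13.65
tool_pos: [0.4654, -0.212, 0.0728]
tool_rot: [1.975, 2.441, -0.006]
contact_force: [-6.6, -3.4, 5.6]
opening: 0.0126
grip_force: 79.3
```

Emit:
{"api": "carry_out", "payload": {
  "rows": [
    [0,0,0.04,0,0,0,1],
    [0,0,0.08,0,0,0,1],
    [0,0,0.12,0,0,0,1],
    [0,0,0.16,0,0,0,1],
    [0,0,0.188,0,0,0,1]
  ]
}}

```text
t: 14.15
tool_pos: [0.4643, -0.212, 0.0728]
tool_rot: [2.6, 1.762, -0.009]
contact_force: [-11.2, -2.3, 8.5]
opening: 0.0124
grip_force: 79.7
```

Emit:
{"api": "carry_out", "payload": {
  "rows": [
    [0,0,0,0,0,0,1],
    [0,0,0,0,0,0,1],
    [0,0,0,0,0,0,1]
  ]
}}

```text
t: 14.45
tool_pos: [0.4643, -0.212, 0.0728]
tool_rot: [2.597, 1.766, -0.008]
contact_force: [-11.9, -3.1, 8.6]
opening: 0.0125
grip_force: 79.7
```

```bash
cat >> bub.py <<'E'
    # automatic: recess edges (yellow red-channel) and bubble (blue channel) in table x
    def cross(a,b,lvl,ch,lo=True):
        i=np.where((xs>=a)&(xs<=b))[0];v=p[i,ch]-lvl
        k=[xs[i[j]]+.001*v[j]/(v[j]-v[j+1]) for j in range(len(i)-1) if v[j]*v[j+1]<0];return np.round(np.array(k)*1e3,1)
    print("\nblue crossings",cross(-.036,.033,115,0),"pad edges(red=100)",cross(-.075,.075,100,2))
    o=get_obs();print(o["t"],o["tool_pos"],o["wrist_torque"],o["contact_force"])
E
python3 bub.py pics/b2.png | tail -2
```

```text
blue crossings [-20.1  -5.4] pad edges(red=100) [-46.7 -32.5 -24.3  -0.3  17.3  28.4  32.5  47.4  65.2]
14.75 [ 0.46429761 -0.21201089  0.07277022] [-0.5275715   1.65686071 -0.12838134] [-11.04514043  -2.88274827   7.43545405]
```

Emit:
{"api": "carry_out", "payload": {
  "rows": [
    [0,0,0,0,0,0,1],
    [0,0,0,0,0,0,1],
    [0,0,0,0,0,0,1],
    [0,0,0,0,0,0,1],
    [0,0,0,0,0,0,1]
  ]
}}

```text
t: 15.25
tool_pos: [0.4643, -0.212, 0.0728]
tool_rot: [2.597, 1.766, -0.008]
contact_force: [-11.2, -2.5, 9.1]
opening: 0.0124
grip_force: 79.7
```

```bash
python3 bub.py pics/b3.png | tail -2
```

```text
blue crossings [-21.   -6.7] pad edges(red=100) [-46.7 -32.5 -24.8  -0.6   1.6   3.3  17.2  28.4  32.4  47.4  65.2]
15.55 [ 0.46429412 -0.21200589  0.07276588] [-0.51217614  1.66063647 -0.09712256] [-10.26880626  -2.58700572   7.86712645]
```

Emit:
{"api": "carry_out", "payload": {
  "rows": [
    [0,0,0,0,0,0,-0.1],
    [0,0,0,0,0,0,-0.1],
    [0,0,0,0,0,-0.05,-0.1],
    [0,0,0,0,0,-0.2,-0.1],
    [0,0,0,0,0,-0.33,-0.1]
  ]
}}

```text
t: 16.05
tool_pos: [0.4657, -0.2101, 0.1721]
tool_rot: [2.597, 1.767, 0.001]
contact_force: [1.0, -0.4, 0.3]
opening: 0.0467
grip_force: 0.0
```

```bash
cat >> p.py <<'E'
def planT(segs):
    "segs: (xyz, yaw of tool y, lean back deg about table y)"
    o=get_obs();pos=o["tool_pos"];R=Ro.from_rotvec(o["tool_rot"])
    for p,y,l in segs:
        c,s=np.cos(np.radians(y)),np.sin(np.radians(y))
        a=np.radians(P[1]);ax=np.array([-np.sin(a),np.cos(a),0])
        T=Ro.from_rotvec(-np.radians(l)*ax)*Ro.from_matrix(np.array([[-s,c,0],[c,s,0],[0,0,-1.]]))
        rv=(R.inv()*T).as_rotvec();print(np.round(rv/np.pi,4),"deg",round(np.degrees(np.linalg.norm(rv)),1),np.round(R.inv().apply(np.array(p)-pos)/.3,4),"->",np.round(p,4),"z-axis",np.round(T.as_matrix()[:,2],2))
        pos,R=np.array(p),T
E
python3 - <<'E'
from p import *
o=get_obs();print(o["t"],o["tool_pos"],o["opening"])
planT([(loc(*P,-.07,0,.16),6.8,10),(loc(*P,-.044,0,.10),6.8,25)])
E
python3 bub.py pics/b4.png | tail -2
```

```text
16.05 [ 0.46574341 -0.21005231  0.17210473] 0.046735810466644385
[-0.0543  0.0137 -0.1571] deg 30.0 [0.1288 0.2374 0.0405] -> [ 0.5462 -0.2003  0.16  ] z-axis [ 0.17  0.02 -0.98]
[-0.0833 -0.      0.    ] deg 15.0 [-0.      0.0506  0.212 ] -> [ 0.572  -0.1972  0.1   ] z-axis [ 0.42  0.05 -0.91]
blue crossings [-21.   -6.7] pad edges(red=100) [-46.1 -35.1 -24.1  -1.2  17.5  28.1  32.6  47.4  65.2]
16.35 [ 0.46529262 -0.20991025  0.16929998] [ 0.00113108 -0.00665967  0.02689426] [ 0.43620454 -0.61500041 -0.30856794]
```

Emit:
{"api": "carry_out", "payload": {
  "rows": [
    [-0.013,0.003,-0.04,0.03,0.06,0.01,1],
    [-0.027,0.007,-0.08,0.07,0.13,0.02,1],
    [-0.04,0.01,-0.12,0.11,0.2,0.03,1],
    [-0.054,0.014,-0.157,0.129,0.237,0.04,1],
    [-0.054,0.014,-0.157,0.129,0.237,0.04,1]
  ],
  "force": 40
}}

```text
t: 16.85
tool_pos: [0.545, -0.1996, 0.155]
tool_rot: [2.01, 2.262, 0.196]
contact_force: [-0.2, 1.3, 0.1]
opening: 0.0002
grip_force: 0.0
```

Emit:
{"api": "carry_out", "payload": {
  "rows": [
    [-0.03,0,0,0,0.02,0.06,1],
    [-0.06,0,0,0,0.04,0.12,1],
    [-0.083,0,0,0,0.05,0.18,1],
    [-0.083,0,0,0,0.05,0.21,1],
    [-0.083,0,0,0,0.05,0.21,1]
  ]
}}

```text
t: 17.35
tool_pos: [0.5697, -0.1965, 0.0958]
tool_rot: [1.878, 2.109, 0.464]
contact_force: [-0.3, -0.2, 0.1]
opening: 0.0001
grip_force: 0.0
```

Run:
```python
from p import *
o=get_obs();print(o["t"],o["tool_pos"],o["contact_force"],o["opening"])
planT([(loc(*P,-.044,0,.08),6.8,25),(loc(*P,-.044,0,.07),6.8,25)])
d=get_image("side");t=get_image("top")
c=proj(t,[loc(*P,0,0,.068)])[0].astype(int)
a=cv2.resize(d["img"][170:260,250:410],None,fx=3,fy=3,interpolation=cv2.INTER_CUBIC)
b=cv2.resize(t["img"][c[1]-38:c[1]+37,c[0]-25:c[0]+25],None,fx=3.6,fy=3.6,interpolation=cv2.INTER_CUBIC)[:270]
b=cv2.resize(t["img"][c[1]-45:c[1]+45,c[0]-50:c[0]+50],None,fx=3,fy=3,interpolation=cv2.INTER_CUBIC)
cv2.imwrite("pics/pr1.png",np.hstack([a,b]))
```

```text
17.35 [ 0.56971602 -0.19653174  0.09575534] [-0.29374691 -0.17369289  0.11134888] 0.00011953229039532634
[-0.0024 -0.0011 -0.0012] deg 0.5 [-0.0034 -0.0152  0.0508] -> [ 0.572  -0.1972  0.08  ] z-axis [ 0.42  0.05 -0.91]
[0. 0. 0.] deg 0.0 [ 0.     -0.0141  0.0302] -> [ 0.572  -0.1972  0.07  ] z-axis [ 0.42  0.05 -0.91]
```

View pics/pr1.png

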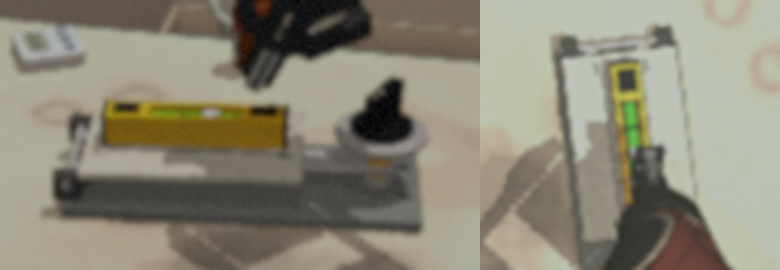

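The tool hovers over the foot-end pad, at side crop (262,80). The bubble is visible at (210,113) in the side part and partly behind the fingertip in the top part. I'll shift back a little and press down gently.

Run:
```python
from p import *
planT([(loc(*P,-.05,0,.078),6.8,25)])
```

```text
[-0.0008 -0.0001 -0.0005] deg 0.2 [ 0.0012 -0.0472  0.0554] -> [ 0.5661 -0.1979  0.078 ] z-axis [ 0.42  0.05 -0.91]
```

Emit:
{"api": "carry_out", "payload": {
  "rows": [
    [0,0,0,0,-0.02,0.025,1],
    [0,0,0,0,-0.04,0.045,1],
    [0,0,0,0,-0.047,0.055,1],
    [0,0,0,0,-0.047,0.055,1]
  ]
}}

```text
t: 17.85
tool_pos: [0.565, -0.1977, 0.0763]
tool_rot: [1.873, 2.107, 0.465]
contact_force: [0.8, -1.1, 0.6]
opening: -0.0002
grip_force: 0.0
```

Emit:
{"api": "carry_out", "payload": {
  "rows": [
    [0,0,0,0,-0.003,0.006,1],
    [0,0,0,0,-0.006,0.012,1],
    [0,0,0,0,-0.006,0.012,1]
  ]
}}

```text
t: 18.15
tool_pos: [0.5657, -0.1983, 0.0737]
tool_rot: [1.871, 2.105, 0.465]
contact_force: [-0.3, -1.2, 1.9]
opening: -0.0005
grip_force: 0.8
```

Emit:
{"api": "carry_out", "payload": {
  "rows": [
    [0,0,0,0,-0.0025,0.005,1],
    [0,0,0,0,-0.0045,0.01,1],
    [0,0,0,0,-0.0045,0.01,1]
  ]
}}

```text
t: 18.45
tool_pos: [0.566, -0.1984, 0.0714]
tool_rot: [1.87, 2.106, 0.466]
contact_force: [-6.2, 2.2, 8.8]
opening: 0.0
grip_force: 4.2
```

Emit:
{"api": "carry_out", "payload": {
  "rows": [
    [0,0,0,0,-0.0035,0,1],
    [0,0,0,0,-0.0035,0,1],
    [0,0,0,0,-0.0035,0,1],
    [0,0,0,0,-0.0035,0,1],
    [0,0,0,0,-0.0035,0,1]
  ]
}}

```text
t: 18.95
tool_pos: [0.5658, -0.1985, 0.0715]
tool_rot: [1.869, 2.104, 0.467]
contact_force: [-2.0, 1.4, 7.1]
opening: -0.0002
grip_force: 3.6
```

Emit:
{"api": "carry_out", "payload": {
  "rows": [
    [0,0,0,0,0,0,1],
    [0,0,0,0,0,0,1],
    [0,0,0,0,0,0,1],
    [0,0,0,0,0,0,1],
    [0,0,0,0,0,0,1]
  ]
}}

```text
t: 19.45
tool_pos: [0.5658, -0.1985, 0.0714]
tool_rot: [1.869, 2.104, 0.467]
contact_force: [-2.6, 1.7, 6.8]
opening: -0.0002
grip_force: 3.6
```

Run:
```python
from p import *
from bub import read
xs,p=read(n=6)
for x,s in zip(xs[45:140:2],p[45:140:2]): print(int(round(x*1e3)),s.astype(int).tolist(),end="; ")
out=[]
for n,z,f in(("top",.06,8),("side",.06,5)):
    a=0
    for i in range(4): d=get_image(n);a=a+d["img"].astype(float)/4
    c=proj(d,[loc(*P,0,0,.066)])[0].astype(int);hw,hh=((22,37) if n=="top" else (50,25))
    out.append(cv2.resize(a.astype(np.uint8)[c[1]-hh:c[1]+hh,c[0]-hw:c[0]+hw],(300,500) if n=="top" else (500,250),interpolation=cv2.INTER_CUBIC))
b=np.zeros((500,500,3),np.uint8);b[:250]=out[1];cv2.imwrite("pics/pr2.png",np.hstack([out[0],b]))
o=get_obs();print(o["t"],o["tool_pos"],o["contact_force"])
```

```text
-40 [58, 63, 63]; -38 [68, 73, 73]; -36 [73, 79, 80]; -34 [71, 78, 79]; -32 [61, 70, 70]; -30 [57, 67, 65]; -28 [56, 68, 65]; -26 [61, 75, 69]; -24 [63, 78, 71]; -22 [63, 83, 71]; -20 [60, 92, 71]; -18 [60, 111, 76]; -16 [60, 124, 79]; -14 [60, 129, 81]; -12 [73, 137, 91]; -10 [99, 151, 111]; -8 [133, 166, 138]; -6 [158, 174, 159]; -4 [170, 178, 169]; -2 [175, 181, 174]; 0 [174, 181, 173]; 2 [163, 179, 166]; 4 [140, 174, 149]; 6 [110, 165, 126]; 8 [82, 149, 102]; 10 [69, 144, 91]; 12 [66, 148, 90]; 14 [70, 162, 98]; 16 [72, 167, 100]; 18 [73, 169, 101]; 20 [73, 169, 101]; 22 [73, 169, 101]; 24 [73, 169, 101]; 26 [74, 169, 101]; 28 [74, 170, 101]; 30 [73, 167, 100]; 32 [72, 161, 102]; 34 [69, 148, 115]; 36 [72, 152, 143]; 38 [76, 164, 168]; 40 [80, 177, 181]; 42 [76, 163, 166]; 44 [70, 135, 137]; 46 [63, 98, 99]; 48 [60, 75, 75]; 50 [59, 65, 66]; 52 [60, 64, 64]; 54 [60, 66, 66]; 20.15 [ 0.56574193 -0.19844396  0.0714108 ] [-2.82239483  1.83993015  7.14254387]
```

View pics/pr2.png

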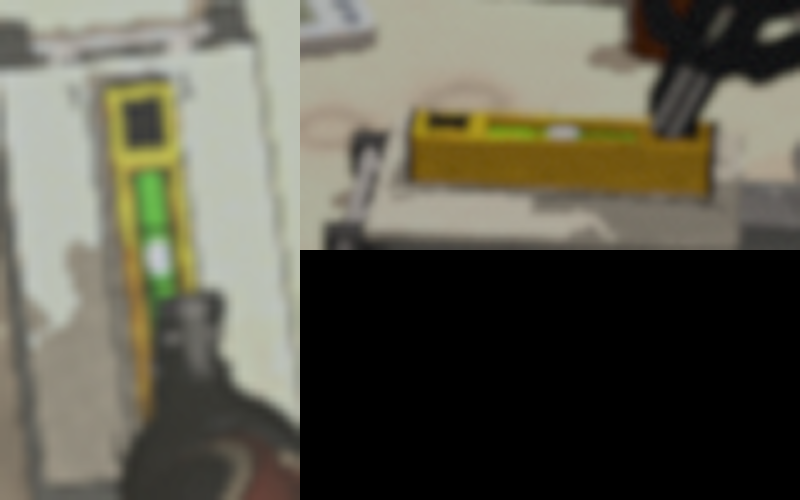

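The bubble is at (157,255) in the top part. In the side part it is at (562,131), midway along the green vial (487–638), so it is centred at about 7 N. I'll press slightly harder and check.

Emit:
{"api": "carry_out", "payload": {
  "rows": [
    [0,0,0,0,-0.0015,0.001,1],
    [0,0,0,0,-0.0026,0.002,1],
    [0,0,0,0,-0.0026,0.002,1],
    [0,0,0,0,-0.0026,0.002,1],
    [0,0,0,0,-0.0026,0.002,1]
  ]
}}

```text
t: 20.65
tool_pos: [0.5657, -0.1985, 0.0712]
tool_rot: [1.869, 2.103, 0.468]
contact_force: [-3.1, 2.4, 9.9]
opening: -0.0002
grip_force: 4.8
```

Emit:
{"api": "carry_out", "payload": {
  "rows": [
    [0,0,0,0,0,0,1],
    [0,0,0,0,0,0,1],
    [0,0,0,0,0,0,1],
    [0,0,0,0,0,0,1],
    [0,0,0,0,0,0,1]
  ]
}}

```text
t: 21.15
tool_pos: [0.5657, -0.1985, 0.0712]
tool_rot: [1.869, 2.103, 0.468]
contact_force: [-3.5, 3.7, 9.2]
opening: -0.0
grip_force: 4.8
```

Run:
```python
from p import *
from bub import read
xs,p=read(n=8)
v=p[:,0]-120;print([round(1e3*(xs[j]+.001*v[j]/(v[j]-v[j+1])),1) for j in range(len(xs)-1) if v[j]*v[j+1]<0 and abs(xs[j])<.036])
i=(xs>.007)&(xs<.014);print("hinge ring dip",xs[i][p[i,1].argmin()],p[i,1].astype(int))
a=0
for k in range(6): d=get_image("side");a=a+d["img"].astype(float)/6
xs=np.arange(-.045,.0451,.001);pp=np.array([proj(d,[loc(*P,x,0,.066)])[0] for x in xs])
best=None
for dv in np.arange(-6,6.1,.5):
    s=cv2.remap(a.astype(np.float32),pp[:,:1].astype(np.float32),(pp[:,1:]+dv).astype(np.float32),cv2.INTER_LINEAR).reshape(-1,3)
    g=s[:,1]-s[:,2]
    if best is None or g.max()>best[0]: best=(g.max(),dv,s)
print("dv",best[1]);
for x,q in zip(xs[::3],best[2][::3]): print(int(round(x*1e3)),q.astype(int).tolist(),end="; ")
o=get_obs();print(o["t"],o["tool_pos"],o["contact_force"])
```

```text
[np.float64(-8.8), np.float64(5.6)]
hinge ring dip 0.009000000000000077 [158 150 144 144 144 148 155]
dv 0.5
-45 [19, 90, 118]; -42 [18, 96, 122]; -39 [17, 101, 109]; -36 [19, 110, 104]; -33 [18, 107, 104]; -30 [15, 101, 104]; -27 [15, 101, 104]; -24 [15, 100, 103]; -21 [15, 100, 104]; -18 [15, 100, 104]; -15 [20, 102, 103]; -12 [48, 114, 111]; -9 [95, 131, 132]; -6 [127, 144, 150]; -3 [138, 150, 157]; 0 [130, 148, 154]; 3 [102, 142, 146]; 6 [54, 129, 129]; 9 [22, 119, 115]; 12 [22, 130, 118]; 15 [26, 142, 121]; 18 [27, 146, 124]; 21 [25, 143, 126]; 24 [24, 142, 126]; 27 [24, 140, 123]; 30 [21, 136, 122]; 33 [23, 132, 136]; 36 [27, 140, 160]; 39 [30, 145, 167]; 42 [28, 128, 149]; 45 [25, 102, 122]; 21.85 [ 0.56574329 -0.19852556  0.07126141] [-3.35224154  2.38111192  9.0843757 ]
```

```bash
python3 -c "
from station import *
print(finish_job())"
```

```text
the job is handed in; nothing more can be done
None
```

I handed the job in after about 22 s of robot time: both flaps are folded back to about 2.4 rad, the level lies between the lines on the plate, the bubble is centred to within about 1 mm under a steady 9 N press, and the cup, dish and bottle were left alone.

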